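# Turn the pot stand on its tiled tray until it stops rocking

## Task

The four-footed steel pot stand on the wooden tray does not sit right: one foot, under the square corner pad, is a little longer, and one of the tray's four tiles is a little sunk, but you have to find out which. Turn the stand by quarter turns, setting it down softly, until it is level in the middle of the tray, square with it, with all four feet bearing; let go of it, then prove it by pressing down with a fingertip (about 5 N) on the square pad, then on the pad diagonally opposite, each for about half a second, without the stand tipping. Leave everything else on the table where it is.

Things in the scene. Friction and masses are not known exactly. Their poses are not given: they have to be found in the camera images.
- stand_c (a point): Middle of the loose steel pot stand: point on its upright middle bar, half-way up the bar. The bar runs along x, is 16 mm thick (along y), 24 mm tall (12 mm above to 12 mm below this point): grip it here from above; 40 mm is open on either side between bar and frame. Legs stand at (+-56, +-56) mm along x, y; 0.4 to 0.75 kg. z is up when it stands level.
- stand: The same stand, 146 mm square over its corner pads; same axes. Origin at the centre of the plane of its three short round feet (18 mm across), 51 mm below stand_c. The fourth foot, at x = y = +56 mm, is square and 4 mm longer. Pad tops are 64 mm above the origin (13 mm above stand_c); the square pad is over the long foot, the other three are round.
- stand_sq (a point): Centre of the top face of the stand's square corner pad, over the long foot (34 x 34 mm, steel, 6 mm thick), at (+56, +56) mm in the stand's axes. To be pressed at the end, first.
- stand_op (a point): Centre of the top face of the round corner pad (34 mm across) diagonally opposite the square one, at (-56, -56) mm in the stand's axes. To be pressed at the end, second.
- tray_c (a point): Centre of the fixed wooden tray at the height of its high tiles' tops, 20 mm above the table; x, y along its sides. Tray 206 mm square outside, rim 10 mm wide and 4 mm above this point. In it four fixed white tiles, 90 mm square, two by two, centres at (+-46, +-46) mm. One is sunk: its top is 4 mm lower. Which one differs each time, must be found out.
- tray: The same tray, origin 20 mm lower, on the table. The stand has one foot on each tile, its long foot at first on a high one. Long foot next to the sunk tile: the stand rocks about the long foot's diagonal, and the pad over the sunk tile can be pressed 4 mm lower than the pad across from it. Long foot across from the sunk tile: it leans steadily, those two pads equally high.
- mug: Bystander, not to be moved: white handled mug, 80 mm across, 90 mm tall; origin under its centre.
- pills: Bystander, not to be moved: white plastic jar, 52 mm across, 85 mm tall; origin under its centre.
- spatula: Bystander, not to be moved: spatula, 200 mm long, lying flat; origin under its centre.
- spice: Bystander, not to be moved: glass jar with black cap, 48 mm across, 100 mm tall; origin under its centre.
- saucer: Bystander, not to be moved: small white plate, 120 mm across; origin under its centre.
Things that resemble listed ones, but are neither listed nor needed, are in the scene too. Leave any purple look-alike of the stand alone.

How it is judged:
On the way, in this order (a step that is already met when the one before it is completed fails the run):
1. the stand has been turned so that it is level, square with the tray and in its middle, all four feet down, and let go (angle between stand_c's own z axis and vertical below 0.013 rad and (angle between the x axis of stand_c and the x axis of tray_c, either way round below 0.3 rad or angle between the x axis of stand_c and the y axis of tray_c, either way round below 0.3 rad) and z of stand_c in the frame of tray_c between 0.0493 and 0.0525 m and horizontal distance between stand_c and tray_c below 0.022 m and linear speed of stand below 0.02 m/s and angular speed of stand below 0.1 rad/s and contact force between the fingers and stand below 0.1 N), for 0.2 s.
2. the square pad is pressed down with more than 2.5 N while the stand stays level and in place (contact force between the fingers and stand above 2.5 N and horizontal distance between the grasp point and stand_sq below 0.035 m and angle between stand_c's own z axis and vertical below 0.013 rad and (angle between the x axis of stand_c and the x axis of tray_c, either way round below 0.3 rad or angle between the x axis of stand_c and the y axis of tray_c, either way round below 0.3 rad) and z of stand_c in the frame of tray_c between 0.0493 and 0.0525 m and horizontal distance between stand_c and tray_c below 0.022 m), for 0.15 s.
3. then the diagonally opposite pad is pressed in the same way (contact force between the fingers and stand above 2.5 N and horizontal distance between the grasp point and stand_op below 0.035 m and angle between stand_c's own z axis and vertical below 0.013 rad and (angle between the x axis of stand_c and the x axis of tray_c, either way round below 0.3 rad or angle between the x axis of stand_c and the y axis of tray_c, either way round below 0.3 rad) and z of stand_c in the frame of tray_c between 0.0493 and 0.0525 m and horizontal distance between stand_c and tray_c below 0.022 m), for 0.15 s.
At the end, for the whole second after the job is handed in: The stand is at rest and released, level within 0.013 rad, its centre within 22 mm of the tray's centre, its sides within 0.3 rad of the tray's sides, and its height that of all four feet bearing with the long foot on the sunk tile (stand_c 49.3 to 52.5 mm above tray_c) (all of step 1); the robot touches nothing.
It fails at once if one of the bystanders is moved by more than 25 mm (distance of any of mug, pills, spatula, spice, saucer from where it was at the start of the episode above 0.025 m).
It fails at once if the stand is dropped or flung (faster than 0.5 m/s) (linear speed of stand above 0.5 m/s).
It also fails if it takes over 70 s, if anything falls off the work surface, if the arm or the gripper's body presses on something with over 40 N, if the wrist force passes 120 N, or if a joint passes its speed limit or range.

## Robot

A 6-joint arm with a two-finger parallel gripper is mounted at the origin on the work surface. World frame = base frame: x ahead of the robot, y to its left, z up, the work surface at z = 0. Lengths are in m, angles in rad, forces in N, time in s.
With the tool pointing down it reaches from about 0.375 to 0.9 m from the base axis. Payload 3.1 kg.
Tool frame: the origin (TCP) lies at the very end of the fingers, on their centre line; the grasp point (between the pads) lies 19 mm behind it; z points along the fingers, y is the direction in which the jaws open and shut (so a half turn about z gives the same grasp; the last joint's range is limited). The gripper opens to 87 mm and grips with 3 to 60 N. Pads are 19 mm wide; open, the fingers measure 117 mm over their backs; the gripper's body (75 mm by 190 mm) begins 51 mm behind the grasp point.
Start: joints at [0.982, 0.527, 1.433, -0, 1.181, -0.178], TCP at [0.25, 0.573, 0.223] pointing down, gripper open.
Joint ranges: [-3.08, 3.08], [-0.75, 2.2], [0.22, 2.44], [-1.43, 4.57], [0, 2.65], [-2.85, 2.85]. Speed limits (rad/s): [2.79, 2.79, 3.14, 3.14, 3.14, 3.14].

## Interface

Orientations are given as a unit quaternion [x, y, z, w].
In Python, from rig import robot gives the robot as it stands. The module is installed in compiled form; this text tells all that it offers.
- The arm moves only by the tool carry_out, never from a script. Its argument "series" is a list of rows, each a list of 7 numbers: the shift along the tool's x, y, z in mm, then the turn, a rotation vector about the tool's x, y, z in degrees, then the gripper command: -1 is shut, 1 is fully open, values between are in proportion. In form: [[tx, ty, tz, rx, ry, rz, claw], ...]. A call has 1 to 8 rows; each row is the pose to reach, as a shift and turn from the pose measured when the call began, along the tool's axes at that moment; what a row does not reach only later rows make up. A row lasts 1/8 s, in which the tool goes at most 62.5 mm and 10.7 degrees, less where a joint would pass 70% of its speed; a pose out of reach is approached as far as the arm can. A call with a gripper value outside its range is refused whole. The fingers move at their own pace and stop on an object; "force" is the grip in N (left out, the last holds). Time passes only in rows, so rows that repeat a pose let the fingers close. It gives the time, the measured TCP pose, the force and the opening at its end, in the units of the state.
- robot.get_obs(): the state, without advancing time (a new reading comes with each control period).
- robot.camera(name): name is "side" or "top"; returns a dict with "pixels" (384x512x3 uint8, red, green, blue), "fx", "fy", "cx", "cy" (pixels), "position" and "attitude" of the camera in the world. Camera axes: x right, y down, z forward; pixel columns grow to the right and rows downward; lengths in m; the calibration is good to about 2 mm. A picture is of the moment at which its call begins. There is no depth.
- robot.hand_in(): hands the job in, once; it reports no verdict.
The state is a dict: "time": time; "q": joint angles; "joint_velocities": joint speeds; "joint_torque": joint torques, N m; "position": TCP position; "tool_rot": TCP orientation; "ft_force": force on the tool from outside, world axes, zero at the start; "moment": the same for the moment, N m; "grip_width": finger opening in m.
Only numpy, scipy, OpenCV 4.12 (cv2) and the standard library are available. Lean on these libraries where they do the work, as an engineer would, in place of code of your own. Each camera call takes 0.05 s, during which the arm holds its last target.

## Working session

There is one attempt and no reset: what is moved stays moved. The work goes in short steps, Python scripts to look and compute and a tool call to move; the robot and the scene stay as the last step left them, time stands still between calls to the robot, and variables do not carry over. Pictures are saved under pics/ and viewed, and the job is handed in when it is done.

Besides the shell and the picture viewer there is one more tool, called as name(argument=value, ...) on one line, values as JSON. carry_out: Moves the arm, as the interface text tells. Its arguments: {"type":"object","properties":{"series":{"type":"array"},"force":{"type":"number"}},"required":["series"]}

```bash
mkdir -p pics; ls; cat > h.py <<'E'
import numpy as np, cv2
from scipy.spatial.transform import Rotation as R
from rig import robot
def cam(n,fn=None):
    c=robot.camera(n)
    if fn: cv2.imwrite('pics/'+fn,c['pixels'][:,:,::-1])
    return c
def rot(c):
    a=np.array(c['attitude'])
    return a if a.shape==(3,3) else R.from_quat(a).as_matrix()
def proj(c,p):
    q=rot(c).T@(np.array(p)-np.array(c['position']))
    return np.array([c['fx']*q[0]/q[2]+c['cx'],c['fy']*q[1]/q[2]+c['cy']])
def ray(c,u,v):
    d=rot(c)@np.array([(u-c['cx'])/c['fx'],(v-c['cy'])/c['fy'],1.]);return np.array(c['position']),d
def onz(c,u,v,z):
    o,d=ray(c,u,v);return o+d*(z-o[2])/d[2]
E
python3 - <<'E'
from h import *
for n in('side','top'):
    c=cam(n,n+'0.png'); print(n,c['fx'],c['fy'],c['cx'],c['cy'],c['position'],c['attitude'])
print(robot.get_obs())
E
```

```text
pics
side 494.6001547323743 494.6001547323743 258.1872490133125 191.12948266906787 [ 0.29975098 -1.15341531  0.95604026] [ 0.88521545 -0.05263032  0.03442742 -0.46091042]
top 490.8290125279649 490.8290125279649 259.80067935968043 199.63545401838414 [0.36194151 0.04664896 1.41905308] [-0.69731727  0.71616025 -0.01488618  0.02532847]
{'time': 0.1, 'q': array([ 9.81488045e-01,  5.28345345e-01,  1.43376533e+00, -2.05839922e-05,
        1.18143568e+00, -1.78479986e-01]), 'joint_velocities': array([-0.00097494, -0.00258504, -0.00284618, -0.00016195,  0.00213185,
        0.00063808]), 'joint_torque': array([-5.05261505e-04, -4.40985882e+01, -1.77150035e+01,  6.34570839e-02,
        5.33987372e-02, -6.33327954e-05]), 'position': array([0.24919695, 0.57244668, 0.22168944]), 'tool_rot': array([ 2.03968688e-01,  9.78976925e-01, -9.09313900e-04, -3.57038847e-04]), 'ft_force': array([ 0.69553791, -0.49115675, -0.33000349]), 'moment': array([-0.04047277, -0.01150505, -0.00739045]), 'grip_width': 0.08719889590940257}
```

View pics/side0.png

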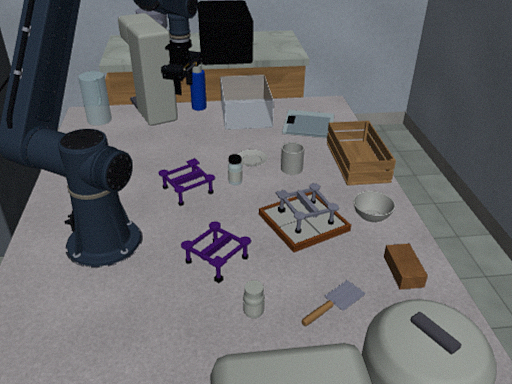

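View pics/top0.png

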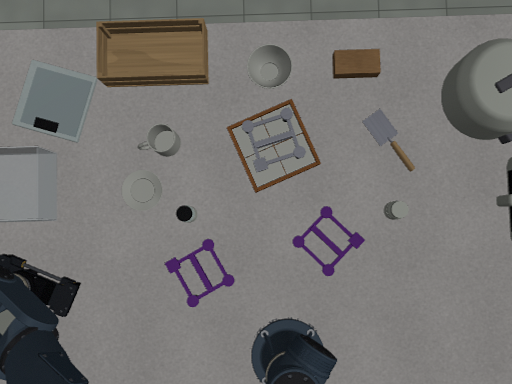

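The side view shows the steel stand on its tray around (305,213), with purple look-alikes at (187,180) and (217,247). The top view shows the steel stand at (273,140), with the look-alikes at (200,272) and (328,240). Only the grey one, on the wooden tray, fits the description. I'll check it in close crops.

```bash
python3 - <<'E'
import cv2
t=cv2.imread('pics/top0.png')[92:200,215:330]; s=cv2.imread('pics/side0.png')[175:255,250:360]
cv2.imwrite('pics/t0c.png',cv2.resize(t,None,fx=5,fy=5,interpolation=cv2.INTER_CUBIC))
cv2.imwrite('pics/s0c.png',cv2.resize(s,None,fx=7,fy=7,interpolation=cv2.INTER_CUBIC))
E
```

```text
(no output)
```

View pics/t0c.png

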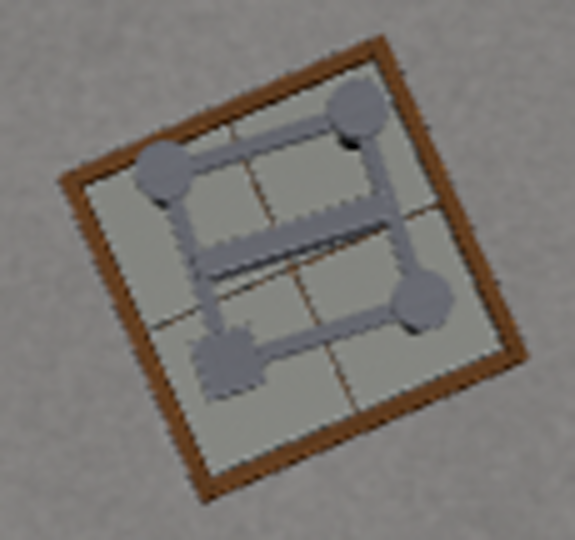

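View pics/s0c.png

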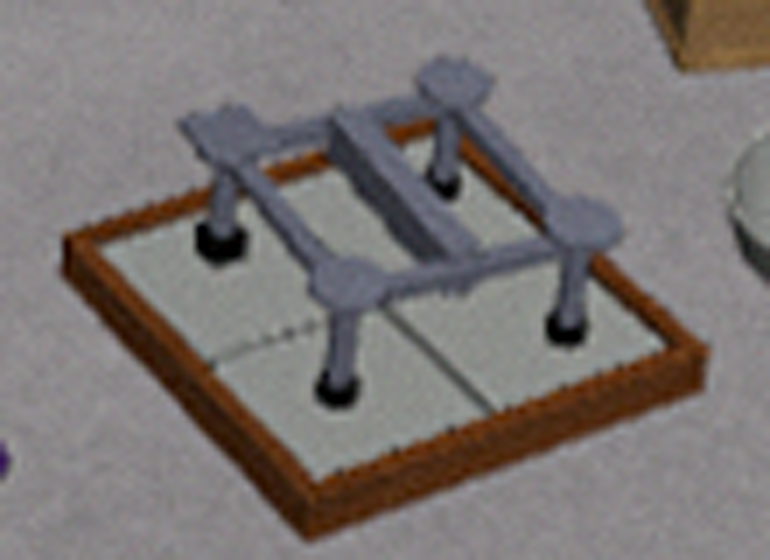

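```bash
python3 - <<'E'
from h import *
from scipy.optimize import least_squares
ims={}
for n in('side','top'):
    cs=[robot.camera(n) for _ in range(6)]
    m=np.mean([c['pixels'].astype(float) for c in cs],0)
    c=cs[0]; ims[n]=m.astype(np.float32)
    np.savez('avg_'+n,**{**c,'pixels':m.astype(np.float32)})
a=np.clip(ims['side'][175:255,250:360,::-1]*1.3,0,255).astype('uint8')
b=np.clip(ims['top'][92:200,215:330,::-1]*1.3,0,255).astype('uint8')
cv2.imwrite('pics/s1c.png',cv2.resize(a,None,fx=7,fy=7,interpolation=cv2.INTER_LANCZOS4))
cv2.imwrite('pics/t1c.png',cv2.resize(b,None,fx=5.5,fy=5.5,interpolation=cv2.INTER_LANCZOS4))
C={n:np.load('avg_'+n+'.npz') for n in('side','top')}
f=lambda l,k,o:[((u+.5)/k-.5+o[0],(v+.5)/k-.5+o[1]) for u,v in l]
# order: sq, bar-x-dir neighbour...
tp=f([(230,362),(422,298),(358,110),(163,172)],5,(215,92))
sp=f([(223,135),(350,283),(583,222),(455,83)],7,(250,175))
tt=f([(62,178),(383,38),(527,355),(207,500)],5,(215,92))
P=[]
for t,s in zip(tp,sp):
    A=[];bb=[]
    for n,(u,v) in(('top',t),('side',s)):
        o,d=ray(C[n],u,v);d/=np.linalg.norm(d);M=np.eye(3)-np.outer(d,d);A.append(M);bb.append(M@o)
    p=np.linalg.lstsq(np.vstack(A),np.hstack(bb),rcond=None)[0];P.append(p)
    print('pad',p.round(4),(proj(C['top'],p)-t).round(2),(proj(C['side'],p)-s).round(2))
P=np.array(P);print('mean',P.mean(0),'dz diag',P[0,2]-P[2,2],P[1,2]-P[3,2])
for i in range(4):print(np.linalg.norm(P[i,:2]-P[(i+1)%4,:2]))
T=np.array([onz(C['top'],u,v,.024) for u,v in tt]);print(T.round(4),T.mean(0))
for i in range(4):d=T[(i+1)%4]-T[i];print(np.linalg.norm(d),np.degrees(np.arctan2(d[1],d[0])))
for i in range(4):d=P[(i+1)%4]-P[i];print('stand edge',np.degrees(np.arctan2(d[1],d[0])))
E
```

```text
pad [0.5354 0.0607 0.0846] [-0.01  0.11] [ 0.1  -0.01]
pad [ 0.5696 -0.0457  0.0816] [ 0.04 -0.44] [-0.41  0.05]
pad [ 0.6758 -0.0138  0.0807] [ 0.08 -0.68] [-0.62  0.1 ]
pad [0.6445 0.0946 0.0806] [ 0.07 -0.68] [-0.59  0.09]
mean [0.6063155  0.02393165 0.08186221] dz diag 0.0038886098174570893 0.0010085281343702596
0.1116844557498631
0.11084295228701029
0.1128659947304255
0.11419533953887007
[[ 0.6527  0.155   0.024 ]
 [ 0.7286 -0.0317  0.024 ]
 [ 0.5428 -0.1083  0.024 ]
 [ 0.4649  0.0764  0.024 ]] [0.59723992 0.0228542  0.024     ]
0.20155888204226766 -67.8704890207625
0.20094404734140175 -157.58803718359215
0.20053612165564327 112.87398148493709
0.2035573159928445 22.70098870553676
stand edge -72.16972121050499
stand edge 16.685886631451297
stand edge 106.11958562745461
stand edge -162.71287203300614
```

View pics/s1c.png

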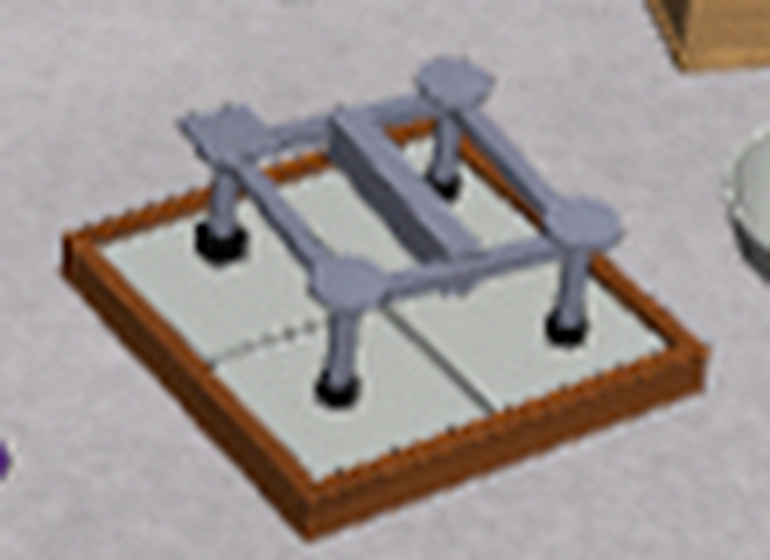

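View pics/t1c.png

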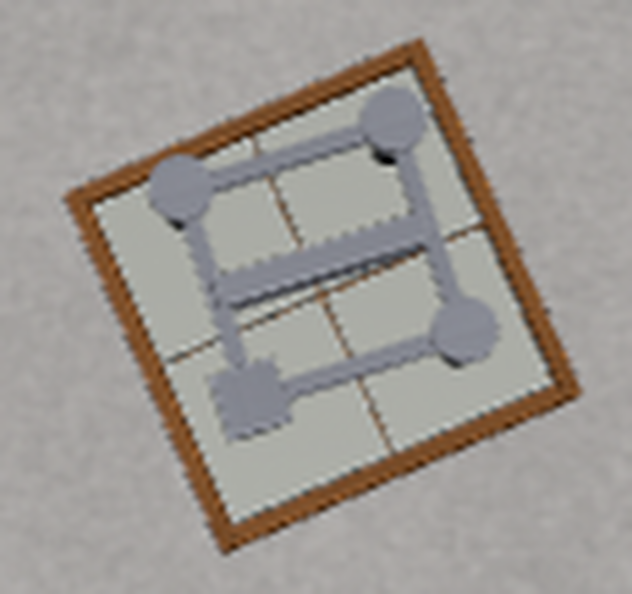

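The crops show the steel stand with its square pad at top px (261,164). The round pads are at (299,152), (286.5,114) and (247.5,126.5), and the tray centre is near (273,146). The tilt is too small to tell apart reliably in the images, so I'll find the sunk tile by touching the pads. First I need a motion helper.

```bash
cat >> h.py <<'E'
def plan(p,yaw):
    "target TCP pos, world heading (deg) of tool y, pointing down -> tool shift mm, rotvec deg"
    o=robot.get_obs();r0=R.from_quat(o['tool_rot']);y=np.radians(yaw)
    Y=np.array([np.cos(y),np.sin(y),0]);Z=np.array([0,0,-1.]);X=np.cross(Y,Z)
    r=R.from_matrix(np.c_[X,Y,Z])
    print('t',round(o['time'],2),'pos',o['position'].round(4),'shift',((r0.inv().apply(np.array(p)-o['position']))*1000).round(1),'rot',np.degrees((r0.inv()*r).as_rotvec()).round(2),'q',o['q'].round(2),'F',o['ft_force'].round(2),'w',round(o['grip_width'],4))
E
python3 - <<'E'
from h import *
plan([.5696,-.0457,.14],17.5)
E
```

```text
t 0.7 pos [0.2496 0.573  0.2226] shift [-540.5 -439.4   82.6] rot [-0.   -0.   48.96] q [ 0.98  0.53  1.43  0.    1.18 -0.18] F [-0.05 -0.48 -0.23] w 0.0871
```

carry_out(series=[[-150,-122,10,0,0,10,-1],[-540,-439,40,0,0,20,-1],[-540,-439,40,0,0,30,-1],[-540,-439,40,0,0,40,-1],[-540,-439,40,0,0,49,-1],[-540,-439,40,0,0,49,-1],[-540,-439,40,0,0,49,-1],[-540,-439,40,0,0,49,-1]], force=20)

```text
time: 1.7
position: [0.48, 0.1277, 0.1942]
tool_rot: [0.592, 0.806, 0.0, 0.0]
ft_force: [0.4, 0.4, -0.6]
grip_width: 0.0148
```

```bash
python3 - <<'E'
from h import *
plan([.5696,-.0457,.11],17.5)
E
```

```text
t 1.7 pos [0.48   0.1277 0.1942] shift [-192.3   33.3   84.3] rot [ 0.08  0.01 -0.05] q [ 0.03  0.4   1.78  0.    0.96 -0.27] F [ 0.44  0.42 -0.57] w 0.0148
```

carry_out(series=[[-60,10,20,0,0,0,-1],[-120,21,50,0,0,0,-1],[-180,31,75,0,0,0,-1],[-192,33,84,0,0,0,-1],[-192,33,84,0,0,0,-1],[-192,33,84,0,0,0,-1]])

```text
time: 2.45
position: [0.5683, -0.044, 0.1107]
tool_rot: [0.591, 0.806, 0.001, -0.0]
ft_force: [-1.3, 0.5, 1.1]
grip_width: 0.0006
```

```bash
python3 - <<'E'
from h import *
plan([.5696,-.0457,.092],17.5)
cam('side','s2.png')
s=cv2.imread('pics/s2.png')[120:280,240:400]
cv2.imwrite('pics/s2c.png',cv2.resize(s,None,fx=3.7,fy=3.7))
E
```

```text
t 2.45 pos [ 0.5683 -0.044   0.1107] shift [-2.1  0.8 18.7] rot [ 0.03 -0.05  0.01] q [-0.27  0.61  1.67  0.    0.86 -0.58] F [-1.34  0.49  1.1 ] w 0.0006
```

View pics/s2c.png

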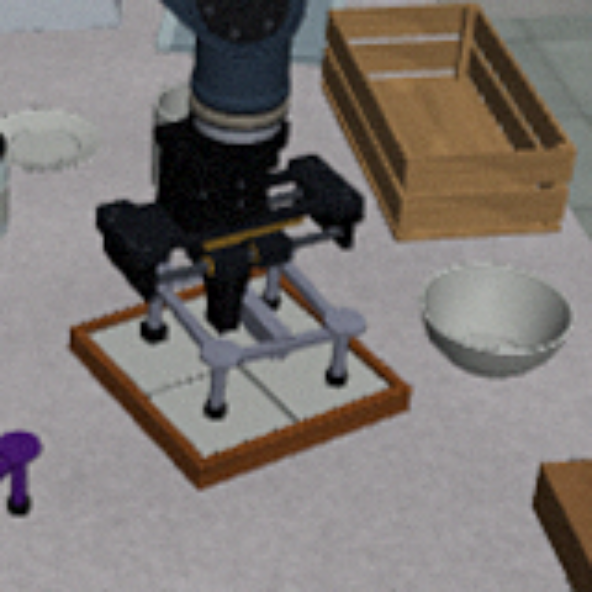

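carry_out(series=[[-2,1,9,0,0,0,-1],[-2,1,16,0,0,0,-1],[-2,1,19,0,0,0,-1],[-2,1,22,0,0,0,-1],[-2,1,22,0,0,0,-1]])

```text
time: 3.12
position: [0.5698, -0.0453, 0.0887]
tool_rot: [0.591, 0.807, 0.001, -0.0]
ft_force: [-0.8, 0.6, -0.2]
grip_width: 0.0006
```

```bash
python3 - <<'E'
from h import *
plan([.5696,-.0457,.084],17.5)
E
```

```text
t 3.12 pos [ 0.5698 -0.0453  0.0887] shift [-0.3 -0.4  4.7] rot [ 0.04 -0.04  0.05] q [-0.28  0.64  1.68  0.    0.82 -0.58] F [-0.79  0.58 -0.24] w 0.0006
```

carry_out(series=[[0,0,1.5,0,0,0,-1],[0,0,3,0,0,0,-1],[0,0,4,0,0,0,-1],[0,0,4,0,0,0,-1]])

```text
time: 3.62
position: [0.5699, -0.0454, 0.0847]
tool_rot: [0.591, 0.807, 0.0, -0.0]
ft_force: [-0.8, -0.5, 1.2]
grip_width: 0.0004
```

carry_out(series=[[0,0,1,0,0,0,-1],[0,0,2,0,0,0,-1],[0,0,2,0,0,0,-1]])

```text
time: 4.0
position: [0.57, -0.0455, 0.0828]
tool_rot: [0.591, 0.807, 0.0, 0.0]
ft_force: [0.7, -0.9, 1.7]
grip_width: 0.0002
```

carry_out(series=[[0,0,1,0,0,0,-1],[0,0,1.5,0,0,0,-1],[0,0,1.5,0,0,0,-1]])

```text
time: 4.38
position: [0.5699, -0.0459, 0.0816]
tool_rot: [0.591, 0.807, 0.0, 0.0]
ft_force: [-2.6, -3.0, 5.4]
grip_width: 0.0001
```

carry_out(series=[[0,0,1,0,0,0,-1],[0,0,1.5,0,0,0,-1],[0,0,1.5,0,0,0,-1]])

```text
time: 4.75
position: [0.5698, -0.0461, 0.0814]
tool_rot: [0.591, 0.807, 0.0, 0.0]
ft_force: [-3.8, -1.9, 10.7]
grip_width: 0.0002
```

```bash
python3 - <<'E'
from h import *
cam('side','s3.png'); cam('top','t3.png')
plan([.6445,.0946,.088],17.5)
s=cv2.imread('pics/s3.png')[175:255,250:360]
cv2.imwrite('pics/s3c.png',cv2.resize(s,None,fx=7,fy=7,interpolation=cv2.INTER_LANCZOS4))
E
```

```text
t 4.85 pos [ 0.5698 -0.0461  0.0814] shift [111.6 113.6  -6.6] rot [0.04 0.03 0.07] q [-0.28  0.65  1.68 -0.    0.8  -0.58] F [-3.75 -1.78 10.59] w 0.0001
```

View pics/s3c.png

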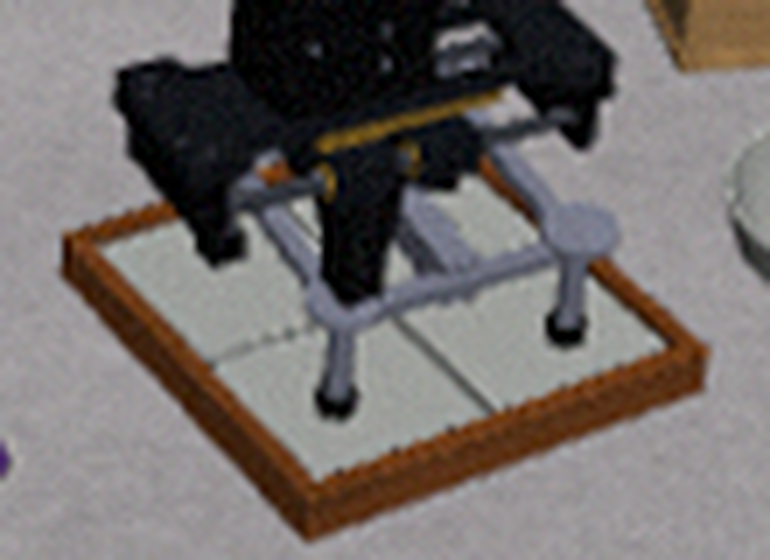

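While P1 is pressed, its pad drops about 19 crop px, from (350,283) to about (345,302). Its foot goes down too, by roughly 7 mm in all, so P1's tile looks sunk. I'll check against the pad across from it.

carry_out(series=[[0,0,-3,0,0,0,-1],[0,0,-6,0,0,0,-1],[0,0,-9,0,0,0,-1],[0,0,-30,0,0,0,-1],[30,31,-45,0,0,0,-1],[70,72,-45,0,0,0,-1],[111,113,-45,0,0,0,-1],[111,113,-35,0,0,0,-1]])

```text
time: 5.85
position: [0.6463, 0.098, 0.117]
tool_rot: [0.589, 0.808, 0.002, 0.002]
ft_force: [-0.1, -0.4, 0.8]
grip_width: 0.0006
```

```bash
python3 - <<'E'
from h import *
plan([.6445,.0946,.09],17.5)
E
```

```text
t 5.85 pos [0.6463 0.098  0.117 ] shift [-2.6 -2.9 27. ] rot [0.31 0.06 0.36] q [-0.02  0.69  1.45  0.    1.   -0.33] F [-0.07 -0.4   0.77] w 0.0006
```

carry_out(series=[[-3,-3,10,0,0,0,-1],[-3,-3,20,0,0,0,-1],[-3,-3,27,0,0,0,-1],[-3,-3,29,0,0,0,-1],[-3,-3,30,0,0,0,-1],[-3,-3,31,0,0,0,-1],[-3,-3,31,0,0,0,-1]])

```text
time: 6.72
position: [0.6447, 0.0942, 0.0862]
tool_rot: [0.589, 0.808, 0.002, 0.002]
ft_force: [-0.2, -0.2, -0.5]
grip_width: 0.0007
```

carry_out(series=[[0,0,1,0,0,0,-1],[0,0,1.5,0,0,0,-1],[0,0,1.5,0,0,0,-1]])

```text
time: 7.1
position: [0.645, 0.0944, 0.085]
tool_rot: [0.589, 0.808, 0.002, 0.002]
ft_force: [1.2, 0.9, 1.5]
grip_width: 0.0008
```

carry_out(series=[[0,0,1,0,0,0,-1],[0,0,1.5,0,0,0,-1],[0,0,1.5,0,0,0,-1]])

```text
time: 7.48
position: [0.6451, 0.0945, 0.0847]
tool_rot: [0.589, 0.808, 0.002, 0.003]
ft_force: [-2.1, 0.4, 7.4]
grip_width: 0.0003
```

carry_out(series=[[0,0,1,0,0,0,-1],[0,0,1,0,0,0,-1],[0,0,1,0,0,0,-1]])

```text
time: 7.85
position: [0.6451, 0.0945, 0.0847]
tool_rot: [0.589, 0.808, 0.002, 0.003]
ft_force: [-2.3, 0.1, 5.5]
grip_width: 0.0005
```

P3 stops hard at 84.7 mm and P1 at 81.5 mm, so the tile under P1 is sunk. That pad is at about (0.570,-0.046), next to the square pad. The stand needs one quarter turn counter-clockwise seen from above, plus about 5° to square it with the tray. I'll lift off and measure its centre again.

carry_out(series=[[0,0,-2,0,0,0,-1],[0,0,-5,0,0,0,-1],[0,0,-40,0,0,0,-1],[40,60,-90,0,0,0,-0.5],[80,110,-110,0,0,0,-0.08],[80,110,-110,0,0,0,-0.08]])

```text
time: 8.6
position: [0.7266, 0.2071, 0.1977]
tool_rot: [0.588, 0.809, 0.004, 0.004]
ft_force: [-1.0, -1.6, 0.7]
grip_width: 0.0227
```

```bash
python3 - <<'E'
from h import *
for n in('side','top'):
    cs=[robot.camera(n) for _ in range(4)]
    m=np.mean([c['pixels'].astype(float) for c in cs],0).astype('uint8')
    np.savez('avg2_'+n,**{**cs[0],'pixels':m})
    a=m[175:255,250:360,::-1] if n=='side' else m[92:200,215:330,::-1]
    cv2.imwrite(f'pics/{n}4c.png',cv2.resize(a,None,fx=(k:=7 if n=='side' else 5),fy=k,interpolation=cv2.INTER_LANCZOS4))
plan([.606,.024,.14],17.5)
E
```

```text
t 9.0 pos [0.7234 0.2029 0.1943] shift [-134.4 -166.7   53.7] rot [0.25 0.07 0.3 ] q [ 0.13  0.73  1.1  -0.    1.3  -0.19] F [-0.21 -0.18 -0.15] w 0.0395
```

View pics/side4c.png

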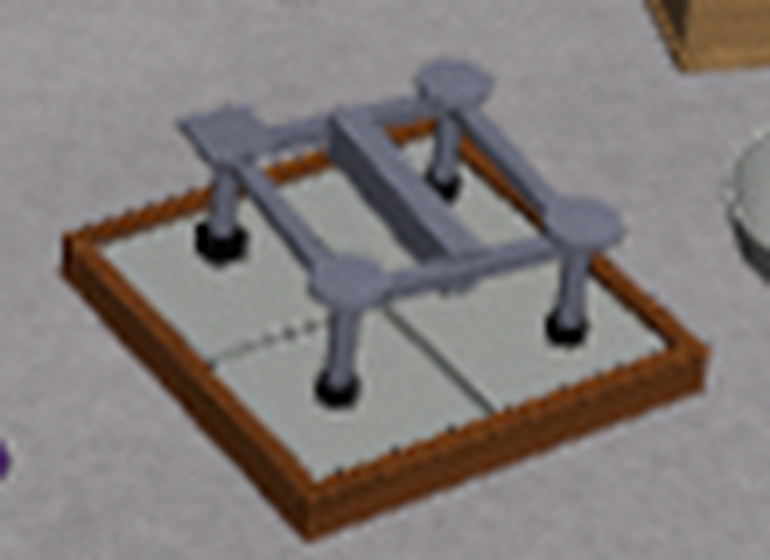

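View pics/top4c.png

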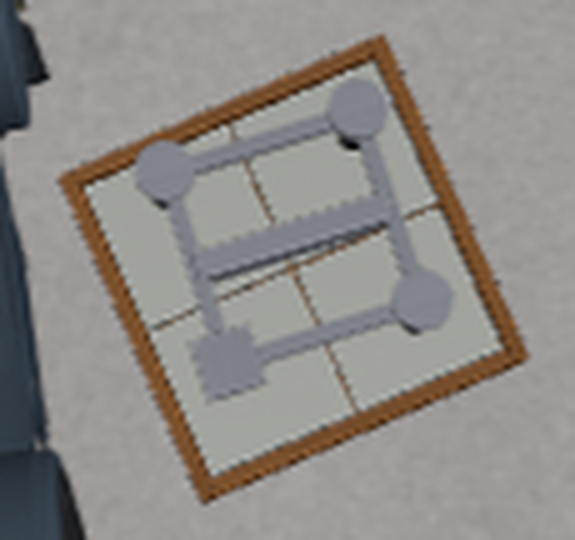

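Nothing has shifted after the presses: the square pad is still at top px (261,164) and the tray corners are the same. I'll cross-check the stand and tray centres in each view.

```bash
python3 - <<'E'
from h import *
C={n:np.load('avg_'+n+'.npz') for n in('side','top')}
f=lambda l,k,o:[((u+.5)/k-.5+o[0],(v+.5)/k-.5+o[1]) for u,v in l]
tp=f([(230,362),(422,298),(358,110),(163,172)],5,(215,92))
sp=f([(223,135),(350,283),(583,222),(455,83)],7,(250,175))
tt=f([(62,178),(383,38),(527,355),(207,500)],5,(215,92))
st=f([(64,238),(310,490),(709,347)],7,(250,175)) 
zs=[.088,.088,.084,.084]
for n,p in(('top',tp),('side',sp)):
    print(n,'stand',np.mean([onz(C[n],u,v,z) for (u,v),z in zip(p,zs)],0).round(4))
print('tray top',np.mean([onz(C['top'],u,v,.024) for u,v in tt],0).round(4))
S=[onz(C['side'],u,v,.024) for u,v in st]; print('tray side',((S[0]+S[2])/2).round(4),np.linalg.norm(S[0]-S[1]),np.linalg.norm(S[2]-S[1]))
d=S[1]-S[0];print(np.degrees(np.arctan2(d[1],d[0])));d=S[2]-S[1];print(np.degrees(np.arctan2(d[1],d[0])))
E
```

```text
top stand [0.6044 0.0242 0.086 ]
side stand [0.6061 0.0186 0.086 ]
tray top [0.5972 0.0229 0.024 ]
tray side [0.6008 0.02   0.024 ] 0.19649476477121766 0.20170069155633932
-66.53799376557339
21.129574471655246
```

```bash
python3 - <<'E'
from h import *
plan([.605,.022,.12],17.5)
E
```

```text
t 9.0 pos [0.7234 0.2029 0.1943] shift [-135.9 -168.3   73.7] rot [0.25 0.07 0.3 ] q [ 0.13  0.73  1.1  -0.    1.3  -0.19] F [-0.21 -0.18 -0.15] w 0.0395
```

carry_out(series=[[-36,-45,15,0,0,0,-0.08],[-72,-90,32,0.1,0,0.2,-0.08],[-108,-135,50,0.2,0,0.3,-0.08],[-136,-168,74,0.2,0.1,0.3,-0.08],[-136,-168,74,0.2,0.1,0.3,-0.08],[-136,-168,74,0.2,0.1,0.3,-0.08]])

```text
time: 9.75
position: [0.6059, 0.0215, 0.1201]
tool_rot: [0.592, 0.806, 0.001, 0.0]
ft_force: [0.2, -0.6, -0.4]
grip_width: 0.0402
```

```bash
python3 - <<'E'
from h import *
plan([.605,.022,.055],17.5)
cam('side','s5.png')
s=cv2.imread('pics/s5.png')[155:255,250:360]
cv2.imwrite('pics/s5c.png',cv2.resize(s,None,fx=6,fy=6,interpolation=cv2.INTER_CUBIC))
E
```

```text
t 9.75 pos [0.6059 0.0215 0.1201] shift [ 0.7 -0.9 65.1] rot [ 0.12 -0.02 -0.09] q [-0.15  0.63  1.57  0.    0.94 -0.45] F [ 0.16 -0.57 -0.45] w 0.0402
```

View pics/s5c.png

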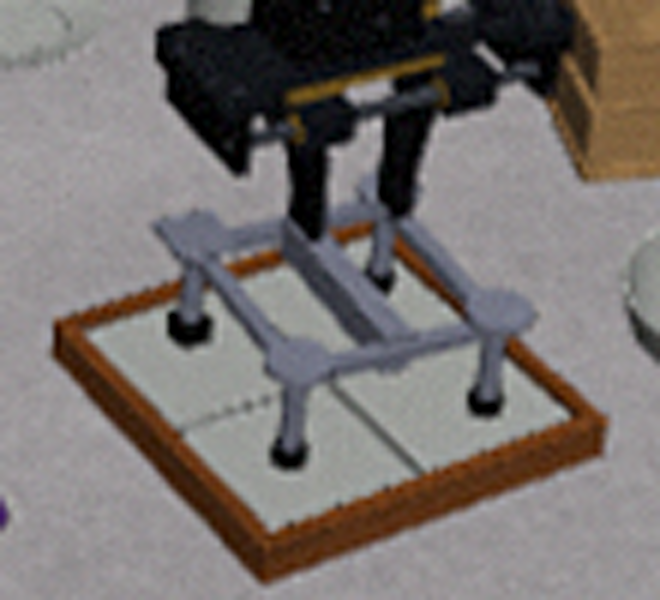

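carry_out(series=[[0,-1,20,0,0,0,-0.08],[0,-1,40,0,0,0,-0.08],[0,-1,58,0,0,0,-0.08],[0,-1,65,0,0,0,-0.08],[0,-1,65,0,0,0,-0.08]])

```text
time: 10.42
position: [0.6058, 0.0222, 0.0551]
tool_rot: [0.591, 0.806, 0.001, 0.001]
ft_force: [-0.2, 0.2, -0.2]
grip_width: 0.0399
```

```bash
python3 - <<'E'
from h import *
plan([.605,.022,.055],17.5)
cam('side','s6.png')
s=cv2.imread('pics/s6.png')[155:255,250:360]
cv2.imwrite('pics/s6c.png',cv2.resize(s,None,fx=6,fy=6,interpolation=cv2.INTER_CUBIC))
E
```

```text
t 10.43 pos [0.6058 0.0222 0.0551] shift [ 0.  -0.8  0.1] rot [ 0.15 -0.    0.01] q [-0.15  0.73  1.61  0.    0.81 -0.45] F [-0.24  0.2  -0.18] w 0.0399
```

View pics/s6c.png

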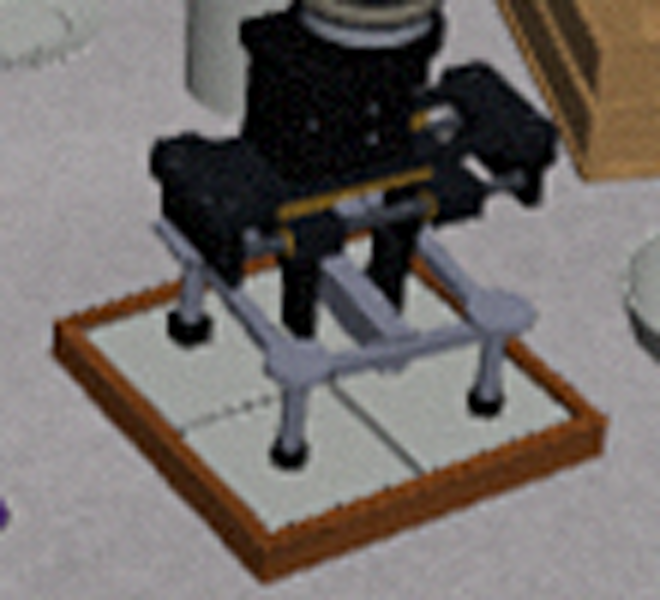

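The fingers straddle the bar, one each side of it at crop (300,330) and (390,300). Closing now.

carry_out(series=[[0,0,0,0,0,0,-0.4],[0,0,0,0,0,0,-0.6],[0,0,0,0,0,0,-0.7],[0,0,0,0,0,0,-1],[0,0,0,0,0,0,-1],[0,0,0,0,0,0,-1]], force=35)

```text
time: 11.22
position: [0.6068, 0.022, 0.056]
tool_rot: [0.591, 0.806, 0.002, 0.002]
ft_force: [1.6, -0.0, 3.8]
grip_width: 0.0156
```

carry_out(series=[[0,0,-3,0,0,0,-1],[0,0,-8,0,0,0,-1],[0,0,-15,0,0,0,-1],[0,0,-23,0,0,0,-1],[0,0,-30,0,0,0,-1],[0,0,-30,0,0,0,-1]])

```text
time: 11.98
position: [0.6073, 0.0218, 0.087]
tool_rot: [0.591, 0.806, 0.002, 0.003]
ft_force: [0.2, -0.1, -5.1]
grip_width: 0.0158
```

```bash
python3 - <<'E'
from h import *
plan([.599,.0215,.085],112)
for n in('side','top'):cam(n,n+'7.png')
s=cv2.imread('pics/side7.png')[135:255,250:370]
cv2.imwrite('pics/s7c.png',cv2.resize(s,None,fx=5,fy=5,interpolation=cv2.INTER_CUBIC))
E
```

```text
t 11.97 pos [0.6073 0.0218 0.087 ] shift [ 2.2 -8.   1.9] rot [  0.2    0.39 -94.51] q [-0.15  0.68  1.59  0.    0.86 -0.45] F [ 0.23 -0.07 -5.06] w 0.0158
```

View pics/s7c.png

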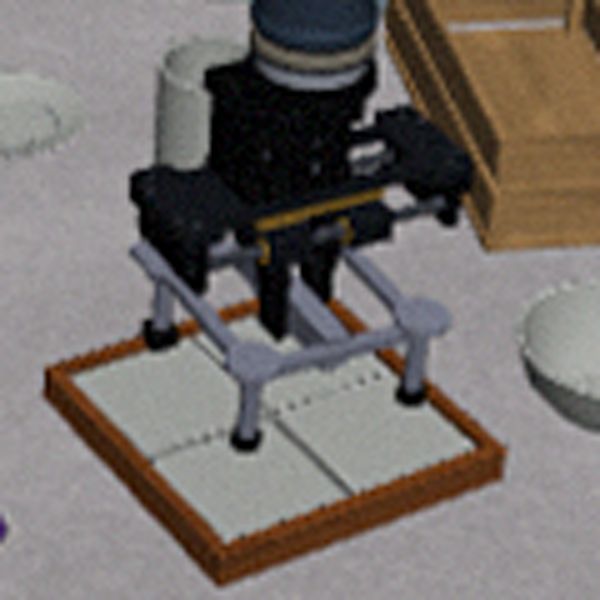

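The stand is lifted about 31 mm, with all its feet clear of the tray and 5.1 N on the wrist. Now turning it.

carry_out(series=[[0,0,0,0,0,-4,-1],[0,0,0,0,0,-10,-1],[1,-2,0,0,0,-18,-1],[1,-4,0,0,0,-26,-1],[2,-6,0,0,0,-34,-1],[2,-8,0,0,0,-42,-1],[2,-8,0,0,0,-50,-1],[2,-8,0,0,0,-56,-1]])

```text
time: 13.08
position: [0.5981, 0.0215, 0.0858]
tool_rot: [0.142, 0.99, 0.001, 0.002]
ft_force: [0.1, -0.7, -4.5]
grip_width: 0.0159
```

```bash
python3 - <<'E'
from h import *
plan([.599,.0215,.087],112)
E
```

```text
t 13.07 pos [0.5981 0.0215 0.0858] shift [-0.9  0.3 -1.2] rot [ 3.000e-02  2.500e-01 -3.831e+01] q [-0.15  0.67  1.61  0.    0.85 -1.44] F [ 0.1  -0.71 -4.51] w 0.0159
```

carry_out(series=[[-1,0,-1,0,0.2,-8,-1],[-1,0,-1,0,0.2,-17,-1],[-1,0,-1,0,0.2,-26,-1],[-1,0,-1,0,0.2,-33,-1],[-1,0,-1,0,0.2,-38,-1],[-1,0,-1,0,0.2,-38,-1],[-1,0,-1,0,0.2,-38,-1]])

```text
time: 13.95
position: [0.5988, 0.0212, 0.0865]
tool_rot: [-0.188, 0.982, 0.0, 0.0]
ft_force: [-0.1, -0.5, -4.0]
grip_width: 0.0157
```

```bash
python3 - <<'E'
from h import *
plan([.599,.0215,.055],112)
for n in('side','top'):cam(n,n+'8.png')
s=cv2.imread('pics/side8.png')[135:255,250:370]
t=cv2.imread('pics/top8.png')[80:200,210:330]
cv2.imwrite('pics/s8c.png',cv2.resize(np.hstack([s,t]),None,fx=3.3,fy=3.3,interpolation=cv2.INTER_CUBIC))
E
```

```text
t 13.95 pos [0.5988 0.0212 0.0865] shift [-0.3  0.1 31.5] rot [ 0.03  0.03 -0.38] q [-0.15  0.67  1.61  0.    0.86 -2.1 ] F [-0.08 -0.49 -4.01] w 0.0157
```

View pics/s8c.png

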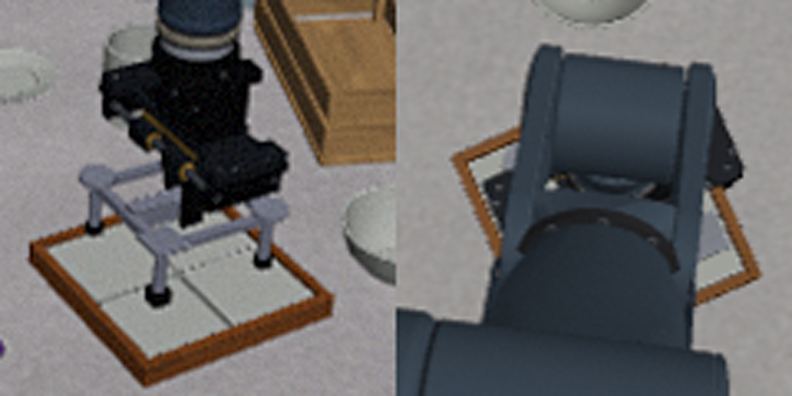

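The side view shows the square pad now at the front, crop (165,230), above the sunk tile. The stand hangs level and square with the tray. Lowering it.

carry_out(series=[[0,0,8,0,0,0,-1],[0,0,16,0,0,0,-1],[0,0,23,0,0,0,-1],[0,0,27,0,0,0,-1],[0,0,29,0,0,0,-1],[0,0,30,0,0,0,-1],[0,0,30,0,0,0,-1]])

```text
time: 14.92
position: [0.5991, 0.0212, 0.0568]
tool_rot: [-0.188, 0.982, 0.0, 0.001]
ft_force: [1.1, -0.2, -3.8]
grip_width: 0.0157
```

carry_out(series=[[0,0,0.5,0,0,0,-1],[0,0,1,0,0,0,-1],[0,0,1,0,0,0,-1]])

```text
time: 15.3
position: [0.5992, 0.0212, 0.0559]
tool_rot: [-0.188, 0.982, 0.0, 0.001]
ft_force: [-0.2, -0.8, -4.2]
grip_width: 0.016
```

carry_out(series=[[0,0,0.5,0,0,0,-1],[0,0,1,0,0,0,-1],[0,0,1,0,0,0,-1]])

```text
time: 15.68
position: [0.5992, 0.0209, 0.0553]
tool_rot: [-0.188, 0.982, -0.0, 0.001]
ft_force: [-0.9, -2.4, 0.2]
grip_width: 0.0156
```

carry_out(series=[[0,0,0.5,0,0,0,-1],[0,0,1,0,0,0,-1],[0,0,1,0,0,0,-1]])

```text
time: 16.05
position: [0.5992, 0.0206, 0.0546]
tool_rot: [-0.188, 0.982, -0.0, 0.001]
ft_force: [-2.8, -3.2, 3.3]
grip_width: 0.0155
```

carry_out(series=[[0,0,0.5,0,0,0,-1],[0,0,0.5,0,0,0,-1]])

```text
time: 16.3
position: [0.599, 0.0205, 0.0544]
tool_rot: [-0.188, 0.982, -0.0, 0.001]
ft_force: [-3.6, -1.7, 5.2]
grip_width: 0.0156
```

carry_out(series=[[0,0,0,0,0,0,-0.6],[0,0,0,0,0,0,-0.5],[0,0,0,0,0,0,-0.3],[0,0,0,0,0,0,-0.1],[0,0,0,0,0,0,-0.08],[0,0,0,0,0,0,-0.08]], force=5)

```text
time: 17.05
position: [0.5991, 0.0205, 0.0544]
tool_rot: [-0.188, 0.982, -0.0, 0.001]
ft_force: [0.1, 0.1, 0.7]
grip_width: 0.0394
```

```bash
python3 - <<'E'
from h import *
plan([.599,.0215,.125],112)
for n in('side',):cam(n,n+'9.png')
s=cv2.imread('pics/side9.png')[155:255,250:360]
cv2.imwrite('pics/s9c.png',cv2.resize(s,None,fx=6,fy=6,interpolation=cv2.INTER_CUBIC))
E
```

```text
t 17.05 pos [0.5991 0.0205 0.0544] shift [ -0.4   0.9 -70.6] rot [-0.05  0.06 -0.35] q [-0.15  0.72  1.62 -0.    0.79 -2.1 ] F [0.09 0.07 0.74] w 0.0394
```

View pics/s9c.png

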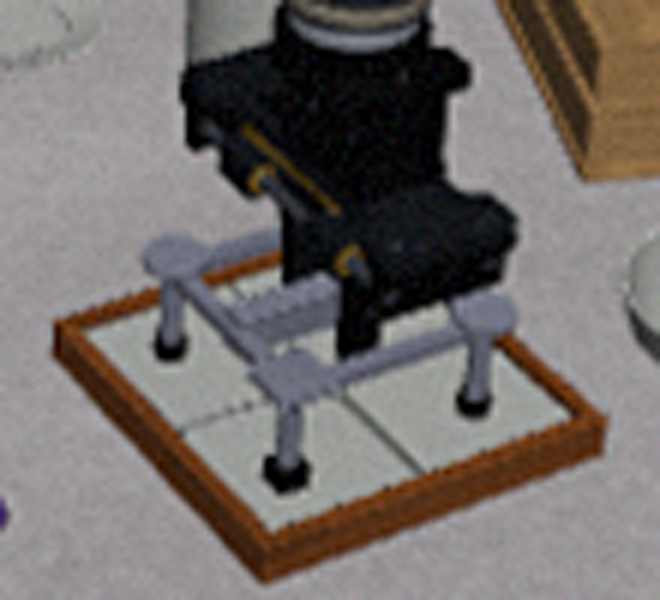

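The fingers are open at 39 mm and clear of the bar, and the square foot is on the front (sunk) tile at crop (287,470). I'll lift away and look.

carry_out(series=[[0,0,-8,0,0,0,-0.08],[0,0,-25,0,0,0,-0.08],[0,0,-50,0,0,0,-0.08],[0,0,-90,0,0,0,-0.5],[-50,-50,-120,0,0,0,-1],[-100,-100,-130,0,0,0,-1],[-130,-130,-130,0,0,0,-1],[-130,-130,-130,0,0,0,-1]], force=20)

```text
time: 18.1
position: [0.7716, -0.0552, 0.186]
tool_rot: [-0.187, 0.982, -0.002, 0.003]
ft_force: [-0.8, 0.1, 0.7]
grip_width: 0.0026
```

```bash
python3 - <<'E'
from h import *
plan([.599,.0215,.125],112)
for n in('side','top'):
    cs=[robot.camera(n) for _ in range(4)]
    m=np.mean([c['pixels'].astype(float) for c in cs],0).astype('uint8')
    a=m[175:255,250:360,::-1] if n=='side' else m[92:200,215:330,::-1]
    cv2.imwrite(f'pics/{n}10c.png',cv2.resize(a,None,fx=(k:=7 if n=='side' else 5),fy=k,interpolation=cv2.INTER_LANCZOS4))
E
```

```text
t 18.1 pos [ 0.7716 -0.0552  0.186 ] shift [132.8 134.9  59.6] rot [-0.27  0.33 -0.48] q [-0.22  0.77  1.04 -0.    1.32 -2.16] F [-0.78  0.06  0.74] w 0.0026
```

View pics/side10c.png

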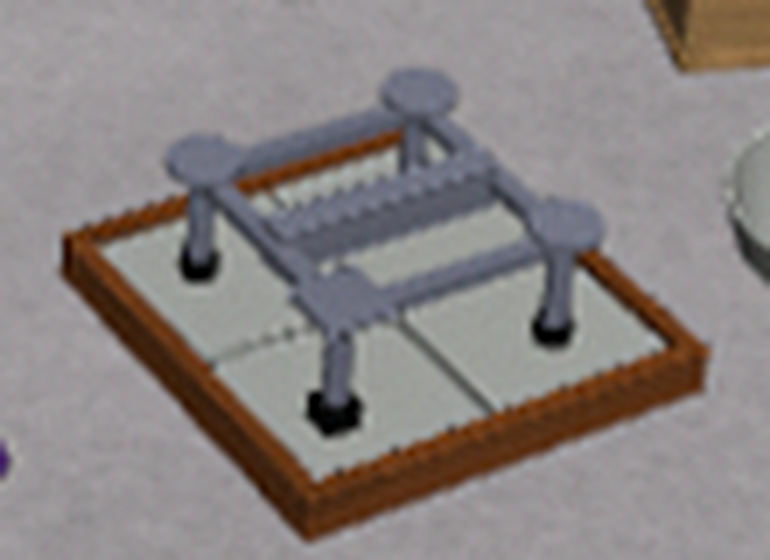

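View pics/top10c.png

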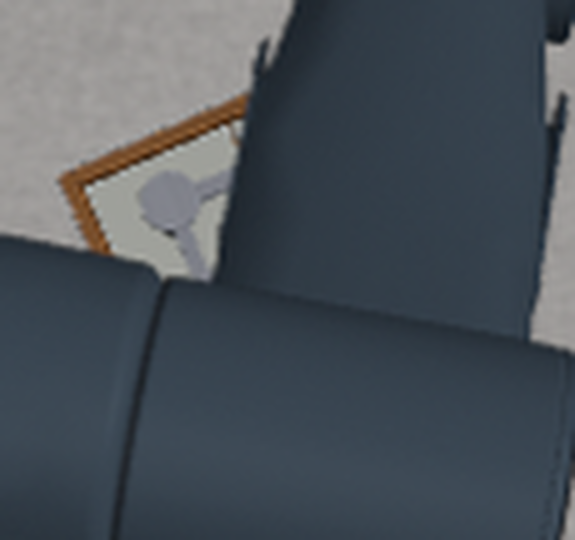

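```bash
python3 - <<'E'
from h import *
C=np.load('avg_side.npz')
f=lambda l,k,o:[((u+.5)/k-.5+o[0],(v+.5)/k-.5+o[1]) for u,v in l]
sp=f([(342,300),(205,158),(420,93),(567,225)],7,(250,175))
P=np.array([onz(C,u,v,.084) for u,v in sp]);print(P.round(4),P.mean(0))
for i in range(4):d=P[(i+1)%4]-P[i];print(np.linalg.norm(d).round(4),np.degrees(np.arctan2(d[1],d[0])).round(1))
T=np.load('avg_top.npz')
print(onz(T,*f([(167,203)],5,(215,92))[0],.084))
plan([P[0][0],P[0][1],.12],112)
E
```

```text
[[ 0.5647 -0.0594  0.084 ]
 [ 0.5247  0.0452  0.084 ]
 [ 0.6278  0.084   0.084 ]
 [ 0.6691 -0.0192  0.084 ]] [0.59655317 0.01263478 0.084     ]
0.112 110.9
0.1102 20.6
0.1111 -68.2
0.1119 -158.9
[0.6245913  0.09292039 0.084     ]
t 18.5 pos [ 0.7668 -0.0515  0.1852] shift [190.8  67.4  65. ] rot [-0.03  0.03 -0.31] q [-0.21  0.77  1.05 -0.    1.32 -2.16] F [-1.35 -0.    0.42] w 0.0004
```

The side view shows a level, square stand. Pad spacings at z = 84 mm come out at 110–112 mm, its yaw is about 21° against the tray's 21–22.5°, and its centre is within about 6 mm of the tray's. Next I'll press the square pad.

```bash
python3 - <<'E'
from h import *
plan([.565,-.0525,.12],112)
E
```

```text
t 18.5 pos [ 0.7668 -0.0515  0.1852] shift [187.9  73.7  65. ] rot [-0.03  0.03 -0.31] q [-0.21  0.77  1.05 -0.    1.32 -2.16] F [-1.35 -0.    0.42] w 0.0004
```

carry_out(series=[[50,20,5,0,0,0,-1],[100,40,20,0,0,0,-1],[150,59,40,0,0,0,-1],[188,74,60,0,0,-0.3,-1],[188,74,65,0,0,-0.3,-1],[188,74,65,0,0,-0.3,-1],[188,74,65,0,0,-0.3,-1]])

```text
time: 19.38
position: [0.567, -0.0526, 0.1209]
tool_rot: [-0.191, 0.982, -0.001, 0.002]
ft_force: [-0.0, 0.0, -0.0]
grip_width: 0.0008
```

```bash
python3 - <<'E'
from h import *
plan([.565,-.0525,.089],112)
cam('side','side11.png')
s=cv2.imread('pics/side11.png')[155:255,250:360]
cv2.imwrite('pics/s11c.png',cv2.resize(s,None,fx=6,fy=6,interpolation=cv2.INTER_CUBIC))
E
```

```text
t 19.38 pos [ 0.567  -0.0526  0.1209] shift [ 1.9  0.9 31.9] rot [-0.15  0.2   0.01] q [-0.29  0.59  1.67  0.    0.88 -2.24] F [-0.01  0.   -0.05] w 0.0008
```

View pics/s11c.png

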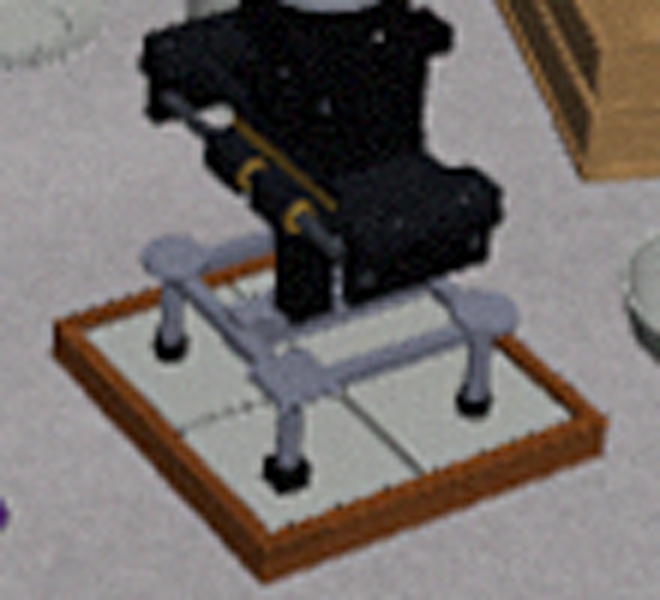

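carry_out(series=[[2,1,10,0,0,0,-1],[2,1,20,0,0,0,-1],[2,1,29,0,0,0,-1],[2,1,33,0,0,0,-1],[2,1,34,0,0,0,-1],[2,1,34.5,0,0,0,-1],[2,1,34.5,0,0,0,-1]])

```text
time: 20.3
position: [0.5649, -0.0525, 0.0866]
tool_rot: [-0.191, 0.982, -0.001, 0.002]
ft_force: [-1.5, -0.6, 0.1]
grip_width: 0.0003
```

carry_out(series=[[0,0,0.5,0,0,0,-1],[0,0,1,0,0,0,-1],[0,0,1,0,0,0,-1]])

```text
time: 20.68
position: [0.5649, -0.0525, 0.0856]
tool_rot: [-0.191, 0.982, -0.001, 0.002]
ft_force: [0.4, 0.4, 0.1]
grip_width: 0.0007
```

carry_out(series=[[0,0,0.5,0,0,0,-1],[0,0,1,0,0,0,-1],[0,0,1,0,0,0,-1]])

```text
time: 21.05
position: [0.5648, -0.0525, 0.0845]
tool_rot: [-0.191, 0.982, -0.001, 0.002]
ft_force: [-0.1, -0.3, 0.5]
grip_width: 0.0004
```

carry_out(series=[[0,0,0.5,0,0,0,-1],[0,0,0.8,0,0,0,-1],[0,0,0.8,0,0,0,-1]])

```text
time: 21.42
position: [0.5649, -0.0525, 0.0844]
tool_rot: [-0.191, 0.982, -0.001, 0.002]
ft_force: [-1.2, 0.7, 5.2]
grip_width: 0.0003
```

It stops firmly at 84.4 mm with 5 N. I'll hold there and take a picture.

carry_out(series=[[0,0,0.3,0,0,0,-1],[0,0,0.3,0,0,0,-1],[0,0,0.3,0,0,0,-1],[0,0,0.3,0,0,0,-1],[0,0,0.3,0,0,0,-1]])

```text
time: 22.05
position: [0.5649, -0.0525, 0.0844]
tool_rot: [-0.191, 0.982, -0.001, 0.002]
ft_force: [-1.8, 1.0, 5.7]
grip_width: 0.0007
```

```bash
python3 - <<'E'
from h import *
plan([.6285,.0930,.12],112)
cam('side','side12.png')
s=cv2.imread('pics/side12.png')[175:255,250:360]
cv2.imwrite('pics/s12c.png',cv2.resize(s,None,fx=7,fy=7,interpolation=cv2.INTER_LANCZOS4))
E
```

```text
t 22.05 pos [ 0.5649 -0.0525  0.0844] shift [-113.7  110.9  -35.5] rot [-0.18  0.22  0.02] q [-0.29  0.64  1.7  -0.    0.8  -2.24] F [-1.75  0.97  5.7 ] w 0.0007
```

View pics/s12c.png

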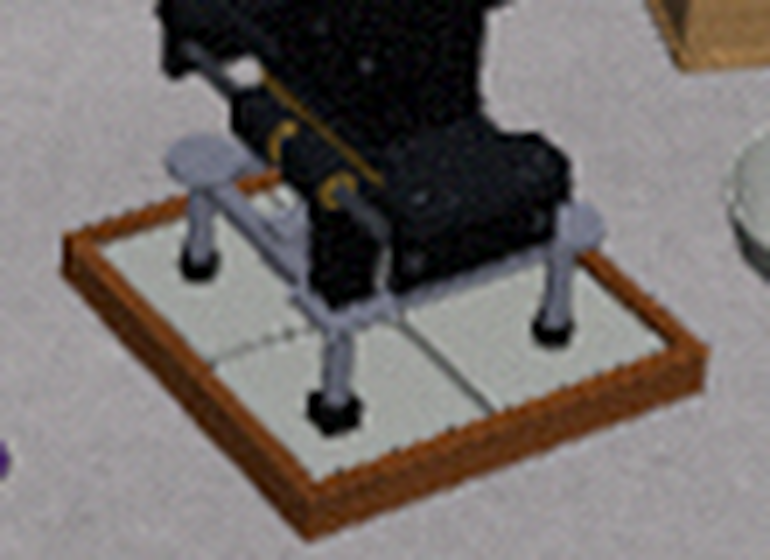

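With the square pad pressed, the feet stay at the same pixels, (335,410), (198,265) and (553,328), so it doesn't tip. Now the opposite pad.

carry_out(series=[[0,0,-3,0,0,0,-1],[0,0,-15,0,0,0,-1],[0,0,-36,0,0,0,-1],[-38,37,-40,0,0,0,-1],[-76,74,-40,0,0,0,-1],[-113,110,-38,0,0,0,-1],[-113,110,-36,0,0,0,-1],[-113,110,-36,0,0,0,-1]])

```text
time: 23.1
position: [0.6277, 0.0918, 0.1204]
tool_rot: [-0.191, 0.982, -0.001, 0.002]
ft_force: [-0.3, 0.0, -0.5]
grip_width: 0.0004
```

```bash
python3 - <<'E'
from h import *
plan([.6275,.0915,.087],112)
cam('side','side13.png')
s=cv2.imread('pics/side13.png')[155:255,250:360]
cv2.imwrite('pics/s13c.png',cv2.resize(s,None,fx=6,fy=6,interpolation=cv2.INTER_CUBIC))
E
```

```text
t 23.1 pos [0.6277 0.0918 0.1204] shift [ 0.4 -0.1 33.4] rot [-0.18  0.15  0.06] q [-0.03  0.66  1.5  -0.    0.98 -1.98] F [-0.27  0.04 -0.48] w 0.0004
```

View pics/s13c.png

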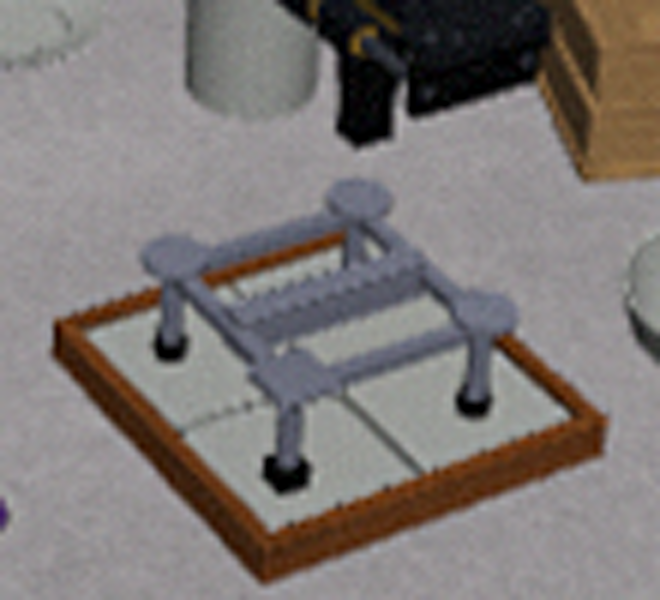

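The closed fingertip is over the far round pad: tip at crop (365,140), pad at (360,200).

carry_out(series=[[0,0,10,0,0,0,-1],[0,0,20,0,0,0,-1],[0,0,29,0,0,0,-1],[0,0,33,0,0,0,-1],[0,0,34.5,0,0,0,-1],[0,0,35,0,0,0,-1],[0,0,35,0,0,0,-1]])

```text
time: 24.02
position: [0.6279, 0.0912, 0.0857]
tool_rot: [-0.191, 0.982, -0.001, 0.002]
ft_force: [-0.4, 0.1, -0.5]
grip_width: 0.0006
```

carry_out(series=[[0,0,0.5,0,0,0,-1],[0,0,1,0,0,0,-1],[0,0,1,0,0,0,-1]])

```text
time: 24.4
position: [0.6279, 0.0912, 0.0848]
tool_rot: [-0.191, 0.982, -0.001, 0.002]
ft_force: [-0.8, 0.1, 0.5]
grip_width: 0.0003
```

carry_out(series=[[0,0,0.5,0,0,0,-1],[0,0,1,0,0,0,-1],[0,0,1,0,0,0,-1]])

```text
time: 24.78
position: [0.628, 0.0912, 0.0844]
tool_rot: [-0.191, 0.982, -0.001, 0.002]
ft_force: [-2.1, 0.8, 5.5]
grip_width: 0.0
```

carry_out(series=[[0,0,0.3,0,0,0,-1],[0,0,0.3,0,0,0,-1]])

```text
time: 25.02
position: [0.628, 0.0912, 0.0844]
tool_rot: [-0.191, 0.982, -0.001, 0.002]
ft_force: [-2.0, -0.6, 6.5]
grip_width: 0.0006
```

It stops at the same height, 84.4 mm, with 5–6 N. I'll hold briefly, then retreat.

carry_out(series=[[0,0,0,0,0,0,-1],[0,0,0,0,0,0,-1],[0,0,0,0,0,0,-1]])

```text
time: 25.4
position: [0.628, 0.0912, 0.0844]
tool_rot: [-0.191, 0.982, -0.001, 0.002]
ft_force: [-1.4, -0.4, 3.8]
grip_width: 0.0005
```

carry_out(series=[[0,0,-3,0,0,0,-1],[0,0,-15,0,0,0,-1],[0,0,-50,0,0,0,-1],[0,0,-100,0,0,0,-1],[0,60,-120,0,0,0,-1],[0,120,-120,0,0,0,-1],[0,120,-120,0,0,0,-1],[0,120,-120,0,0,0,-1]])

```text
time: 26.4
position: [0.5827, 0.2028, 0.2044]
tool_rot: [-0.191, 0.981, -0.002, 0.003]
ft_force: [0.3, 0.3, -1.4]
grip_width: 0.0008
```

```bash
python3 - <<'E'
from h import *
plan([.6275,.0915,.087],112)
cam('side','side14.png');cam('top','top14.png')
s=cv2.imread('pics/side14.png')
cv2.imwrite('pics/s14c.png',cv2.resize(s[175:255,250:360],None,fx=7,fy=7,interpolation=cv2.INTER_LANCZOS4))
E
```

```text
t 26.4 pos [0.5827 0.2028 0.2044] shift [   0.8 -119.5  118. ] rot [-0.25  0.25  0.08] q [ 0.16  0.53  1.48 -0.    1.13 -1.8 ] F [ 0.31  0.3  -1.4 ] w 0.0008
```

View pics/s14c.png

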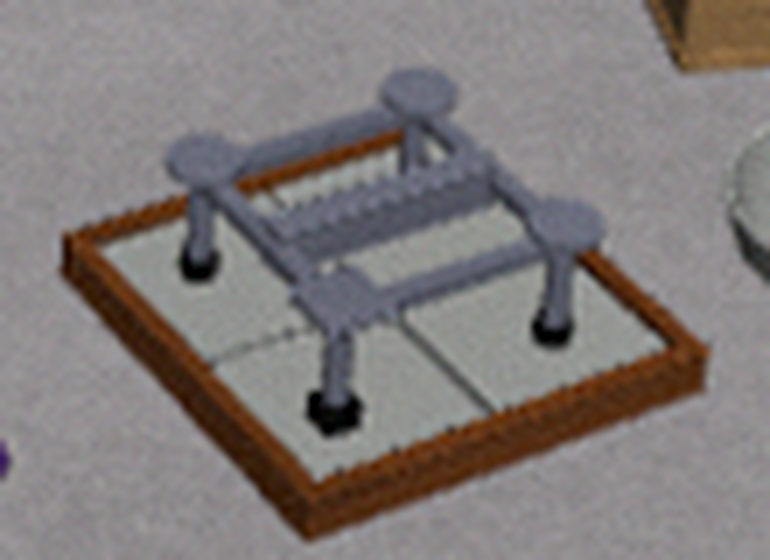

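View pics/top14.png

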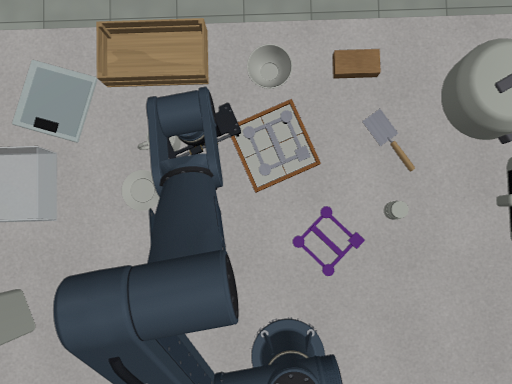

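View pics/side14.png

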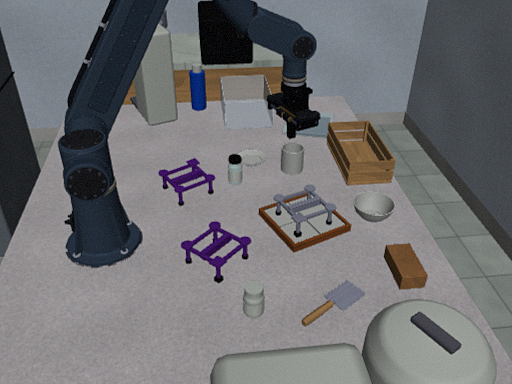

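Side view: the stand is unchanged, with its feet at (335,410), (198,265) and (553,328) in the crop. Top view: it sits squarely in the tray at about (276,142). The other objects are where they were and the arm is well clear, so I'm handing in.

```bash
python3 -c "
from h import *
o=robot.get_obs();print(o['time'],abs(o['joint_velocities']).max());print(robot.hand_in())"
```

```text
26.5 0.011790280353782516
the job is handed in; nothing more can be done
None
```

The stand now sits level and square in the middle of the tray, with its long foot on the sunk tile. I handed the job in at 26.5 s. The hand-in reports no verdict, so this rests on my own checks.

- **Finding the sunk tile:** I pressed the two pads on either side of the square one. One went down to 81.5 mm and visibly rocked the stand. The one across from it stopped at 84.7 mm, so the sunk tile was under the first.
- **Turning:** I gripped the middle bar, lifted the stand about 31 mm and turned it about 95° counter-clockwise. That is a quarter turn plus about 5° to square it with the tray. I set it down until the wrist read about 5 N, then let go.
- **Proof:** The square pad and the one diagonally opposite both stopped firmly at 84.4 mm under 5–6 N, held for 0.6 s or more. The feet did not move in the picture taken with the square pad pressed, nor in the one after both presses.
- **Last pictures:** The stand was level, square and released, the arm was clear, and everything I could see was where it had been. In the final top view the arm partly covers the mug and saucer, but both showed in their places in the side view.

**Disagreement:** The two cameras differed by up to about 9 mm on where the stand was, mostly along y. Camera height readings for the stand came out about 4 mm low, so I relied on touch for heights. By the different estimates, the stand's centre is about 3–9 mm from the tray's, well inside the 22 mm allowed.

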